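# Stand the work-holder over the hidden rail of a springy riser

## Robot

A 7-joint arm with a two-finger parallel gripper is mounted at the origin on the work surface. World frame = base frame: x ahead of the robot, y to its left, z up, the work surface at z = 0. Lengths are in m, angles in rad, forces in N, time in s.
With the tool pointing down it reaches from about 0.425 to 0.875 m from the base axis. Payload 8.4 kg.
Tool frame: the origin (TCP) lies at the very end of the fingers, on their centre line; the grasp point (between the pads) lies 19 mm behind it; z points along the fingers, y is the line along which they close (so a half turn about z gives the same grasp; the last joint's range is limited). The gripper opens to 87 mm and grips with 3 to 60 N. Pads are 19 mm wide; open, the fingers measure 117 mm over their backs; the gripper's body (75 mm by 190 mm) begins 51 mm behind the grasp point.
Start: joints at [-1.434, 0.333, 0.04, 1.465, -0.013, 1.343, -0.059], TCP at [0.152, 0.632, 0.191] pointing down, gripper open.
Joint ranges: [-2.58, 2.58], [-0.38, 2.09], [-1.3, 1.39], [0.25, 2.4], [-1.5, 4.64], [0.08, 2.09], [-2.65, 2.65]. Speed limits (rad/s): [2.22, 2.22, 2.79, 2.79, 3.14, 3.14, 3.14].

## Interface

Orientations are given as a 3x3 rotation matrix whose columns are the frame's x, y, z axes.
In Python, from bench import manip, eyes gives the robot as it stands. The module is installed in compiled form; this text tells all that it offers.
- The arm moves only by the tool step_arm, never from a script. Its argument "targets" is a list of rows, each a list of 6 numbers: the shift along the tool's x, y, z in cm, then the turn, a rotation vector about the tool's x, y, z in rad. A call has 1 to 20 rows; each row is the pose to reach, as a shift and turn from the pose commanded when the call began, along the tool's axes at that moment; what a row does not reach only later rows make up. A row lasts 1/10 s, in which the tool goes at most 50 mm and 8.59 degrees, less where a joint would pass 70% of its speed; a pose out of reach is approached as far as the arm can. A call with a gripper value outside its range is refused whole. "grip" is the closure, from -1 (fully open) to 1 (shut), set as the call begins (left out, the last holds). The fingers move at their own pace and stop on an object; "squeeze" is the grip in N (left out, the last holds). Time passes only in rows, so rows that repeat a pose let the fingers close. It gives the time, the measured TCP pose, the force, the opening and the grip force at its end, in the units of the state.
- manip.get_obs(): the state, without advancing time (a new reading comes with each control period).
- eyes.camera(name): name is "scene" or "top" or "wrist"; returns a dict with "frame" (384x512x3 uint8, red, green, blue), "K" (3x3 intrinsics, pixels), "extrinsics" (4x4, takes a point from camera to world coordinates); the wrist camera has in their place "hand_eye" (4x4, takes a point from camera to tool coordinates, whose origin is the TCP and whose axes are the flange's). Camera axes: x right, y down, z forward; pixel columns grow to the right and rows downward; lengths in m; the calibration is good to about 2 mm. A picture is of the moment at which its call begins: read the wrist's pose just before it. There is no depth.
- manip.finish_job(): hands the job in; it is judged then, once.
The state is a dict: "time": time; "joints": joint angles; "dq": joint speeds; "tau": joint torques, N m; "ee_pos": TCP position; "ee_rot": TCP orientation; "contact_force": force on the tool from outside, world axes, zero at the start; "torque": the same for the moment, N m; "grip_width": finger opening in m; "grip_force": force on a finger pad.
Only numpy, scipy, OpenCV 4.12 (cv2) and the standard library are available. Lean on these libraries where they do the work, as an engineer would, in place of code of your own. Each camera call takes 0.05 s, during which the arm holds its last target. There are 200 camera calls.

## Task

The bench riser has a thin springy deck with a single stiff rail hidden somewhere underneath it. Feel along the deck by pressing on it to find the rail, then stand the heavy work-holder on the deck squarely over the rail, so that it stays upright and the deck does not sag under it when you let go. Leave the jar, the screwdriver and the yellow parts bin where they are.

Things in the scene. Friction and masses are not known exactly. Their poses are not given: they have to be found in the camera images.
- riser: Low blue bench riser fixed to the bench: frame 116 mm (its x) by 256 mm (its y, the long way), 48 mm high, carrying a flat aluminium deck 100 mm (x) by 240 mm (y) whose top is 60 mm up, 12 mm proud of the frame. Origin: centre of its underside on the bench; z up. The deck is 24 slats, each 10 mm along y and running along x, edge to edge; each sinks by itself.
- deck_mid (a point): Centre of the deck's top, axes as the riser's. A slat with no rail below gives about 0.15 N per mm, up to 10 mm down (a fingertip over 2 or 3 slats: 0.3 to 0.5 N per mm). A slat over the hidden rail, even partly, goes down 0.5 mm, then stops hard. The holder sinks 5 to 7 mm or tips where no rail is under its middle.
- deck_end (a point): Middle of the deck's end edge at its +y end, on the top, 120 mm from deck_mid. The rail, unseen from outside, is 14 mm wide and lies square across the deck (along the riser's x, nearly its whole width); its centre line is anywhere from 80 mm to this side of deck_mid to 80 mm to the other side.
- holder: Work-holder (pedestal clamp), upright and loose on the bench, 0.7 to 0.95 kg. All round on one axis: dark steel foot 80 mm across, 16 mm thick; steel post 26 mm across up to 61 mm; brass head 44 mm across from 61 to 95 mm, to grip from above; two small steel jaws on it up to 107 mm. Origin: centre of the underside of the foot; z up.
- jar: Amber jar with a white cap, 56 mm in diameter and 85 mm tall, loose; origin: centre of its underside. To be left alone.
- driver: Screwdriver with a black handle, lying loose on the bench, 200 mm long along its x, handle 26 mm thick; origin: below the middle of its length, on the bench. To be left alone.
- bin: Yellow open parts bin, 100 mm (x) by 150 mm (y) by 50 mm high, loose; origin: centre of its underside. To be left alone.

How it is judged:
By the outcome, as a careful person would: the job done as asked, in the order asked, and still so for the second after the job is handed in, with the robot touching nothing.
It also fails if it takes over 72 s, if anything falls off the work surface, if the arm or the gripper's body presses on something with over 40 N, if the wrist force passes 120 N, or if a joint passes its speed limit or range.

## Working session

There is one attempt and no reset: what is moved stays moved. The work goes in short steps, Python scripts to look and compute and a tool call to move; the robot and the scene stay as the last step left them, time stands still between calls to the robot, and variables do not carry over. Pictures are saved under pics/ and viewed, at most 10 in all, crops included, and the job is handed in when it is done.

Besides the shell and the picture viewer there is one more tool, called as name(argument=value, ...), one argument or row to a line, values as JSON. step_arm: Moves the arm, as the interface text tells. Its arguments: {"type":"object","properties":{"targets":{"type":"array"},"grip":{"type":"number"},"squeeze":{"type":"number"}},"required":["targets"]}

```bash
mkdir -p pics
python3 - <<'E'
from bench import manip, eyes
import cv2, numpy as np
np.set_printoptions(precision=4,suppress=True)
o=manip.get_obs(); print({k:np.array(v).round(3).tolist() for k,v in o.items()})
for n in ("scene","top"):
    c=eyes.camera(n); cv2.imwrite(f"pics/{n}0.png",c["frame"][:,:,::-1]); print(n,c["K"],c["extrinsics"])
c=eyes.camera("wrist"); print(c["K"],c["hand_eye"])
E
```

```text
{'time': 0.0, 'joints': [-1.434, 0.334, 0.04, 1.466, -0.013, 1.343, -0.059], 'dq': [0.001, 0.001, -0.001, -0.0, -0.001, 0.001, 0.0], 'tau': [0.0, -65.637, 1.335, -40.38, -0.06, 0.045, 0.0], 'ee_pos': [0.152, 0.631, 0.19], 'ee_rot': [[-0.972, 0.234, -0.0], [0.234, 0.972, -0.002], [-0.0, -0.002, -1.0]], 'contact_force': [-0.416, -0.19, -0.092], 'torque': [-0.035, 0.044, 0.039], 'grip_force': 0.0, 'grip_width': 0.087}
scene [[357.1264   0.     256.8998]
 [  0.     357.1264 194.2744]
 [  0.       0.       1.    ]] [[-0.3411  0.5271 -0.7783  1.2635]
 [ 0.94    0.188  -0.2846  0.1868]
 [-0.0037 -0.8287 -0.5596  0.533 ]
 [ 0.      0.      0.      1.    ]]
top [[411.9381   0.     252.4213]
 [  0.     411.9381 188.7367]
 [  0.       0.       1.    ]] [[-0.0081 -0.985   0.1723  0.4511]
 [-0.9995  0.0027 -0.0316 -0.0251]
 [ 0.0306 -0.1724 -0.9845  1.0409]
 [ 0.      0.      0.      1.    ]]
[[281.1679   0.     252.449 ]
 [  0.     281.1679 188.9522]
 [  0.       0.       1.    ]] [[ 0.0005 -0.9524 -0.3048  0.0837]
 [ 1.      0.0009 -0.001   0.    ]
 [ 0.0013 -0.3048  0.9524 -0.1929]
 [ 0.      0.      0.      1.    ]]
```

View pics/top0.png

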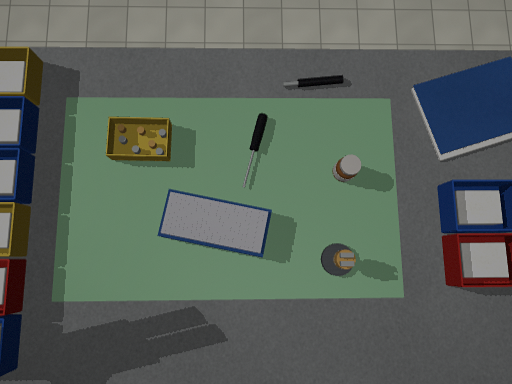

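View pics/scene0.png

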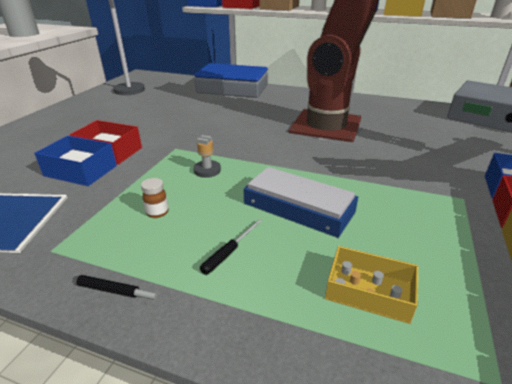

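The top view shows the riser at about (215,222), the holder foot at (338,260), the jar at (347,168), the driver at (257,150) and the bin at (140,139). Next I'll enlarge the riser and holder.

Run:
```python
import cv2
a=cv2.imread("pics/top0.png")[180:285,150:370]
a=cv2.resize(a,None,fx=3.6,fy=3.6,interpolation=cv2.INTER_CUBIC)
cv2.imwrite("pics/crop.png",cv2.convertScaleAbs(a,alpha=1.4,beta=20)); print(a.shape)
```

```text
(378, 792, 3)
```

View pics/crop.png

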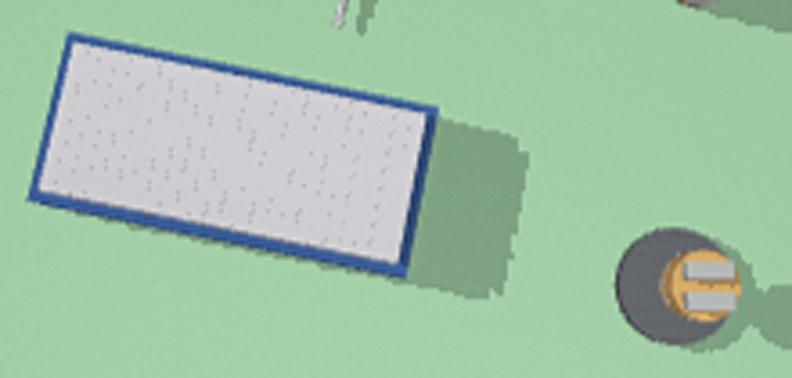

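The crop shows the deck corners at (75,43), (431,112), (403,265) and (38,192). The holder foot is centred at (674,287) and its jaws at (709,286).

```bash
cat > h.py <<'E'
import numpy as np
from bench import manip, eyes
np.set_printoptions(precision=4,suppress=True)
def ray(K,T,uv,z):
    d=T[:3,:3]@np.linalg.inv(K)@np.array([uv[0],uv[1],1.]); p=T[:3,3]
    return p+d*(z-p[2])/d[2]
def wT(o,c):
    T=np.eye(4);T[:3,:3]=o["ee_rot"];T[:3,3]=o["ee_pos"];return T@np.array(c["hand_eye"])
def totool(p,yaw=None):
    "shift (cm) in tool axes from current pose; turn about tool z to bring tool y to world heading yaw"
    o=manip.get_obs();R=np.array(o["ee_rot"]);s=R.T@(np.array(p)-o["ee_pos"])*100
    t=None
    if yaw is not None:
        y=R.T@np.array([np.cos(yaw),np.sin(yaw),0]);t=-np.arctan2(y[0],y[1]);t=(t+np.pi/2)%np.pi-np.pi/2
    return s,t
E
python3 - <<'E'
from h import *
c=eyes.camera("top");K,T=np.array(c["K"]),np.array(c["extrinsics"])
f=lambda u,v,z:ray(K,T,(150+(u+.5)/3.6-.5,180+(v+.5)/3.6-.5),z)
P=np.array([f(*q,.06) for q in((75,43),(431,112),(403,265),(38,192))])
print(P,[np.linalg.norm(P[i]-P[i-1]) for i in range(4)])
m=P.mean(0);y=(P[0]+P[3]-P[1]-P[2])/2;print("mid",m,"yaw of y",np.arctan2(y[1],y[0]))
print("holder",f(674,287,.012),f(703,286,.095),f(709,286,.107))
print(totool(m,np.arctan2(y[1],y[0])))
E
```

```text
[[ 0.6163  0.1403  0.06  ]
 [ 0.569  -0.0968  0.06  ]
 [ 0.4684 -0.0769  0.06  ]
 [ 0.5174  0.1618  0.06  ]] [np.float64(0.10120551606103233), np.float64(0.2418053508739646), np.float64(0.10255588921708107), np.float64(0.24375006460928383)]
mid [0.5428 0.0321 0.06  ] yaw of y 1.3710099424831124
holder [ 0.4529 -0.2661  0.012 ] [ 0.4532 -0.2652  0.095 ] [ 0.4531 -0.2659  0.107 ]
(array([-52.0233, -49.1572,  13.1021]), np.float64(-0.03598914640794515))
```

step_arm(
  targets=[
    [-51.7,-42.1,5,0,0,1.534],
    [-51.7,-42.1,5,0,0,1.534],
    [-51.7,-42.1,5,0,0,1.534],
    [-51.7,-42.1,5,0,0,1.534],
    [-51.7,-42.1,5,0,0,1.534],
    [-51.7,-42.1,5,0,0,1.534],
    [-51.7,-42.1,5,0,0,1.534],
    [-51.7,-42.1,5,0,0,1.534],
    [-51.7,-42.1,5,0,0,1.534],
    [-51.7,-42.1,5,0,0,1.534],
    [-51.7,-42.1,5,0,0,1.534],
    [-51.7,-42.1,5,0,0,1.534],
    [-51.7,-42.1,5,0,0,1.534],
    [-51.7,-42.1,5,0,0,1.534],
    [-51.7,-42.1,5,0,0,1.534],
    [-51.7,-42.1,11,0,0,1.534],
    [-51.7,-42.1,11,0,0,1.534],
    [-51.7,-42.1,11,0,0,1.534],
    [-51.7,-42.1,11,0,0,1.534],
    [-51.7,-42.1,11,0,0,1.534],
  ],
  grip=1,
  squeeze=20,
)

```text
time: 2.2
ee_pos: [0.5571, 0.1025, 0.0828]
ee_rot: [[0.197, 0.98, 0.002], [0.98, -0.197, 0.001], [0.001, 0.002, -1.0]]
contact_force: [-0.1, 0.7, 0.7]
grip_width: 0.0001
grip_force: 0.0
```

step_arm(
  targets=[
    [0,0,1.8,0,0,0],
    [0,0,2.4,0,0,0],
    [0,0,2.4,0,0,0],
    [0,0,2.4,0,0,0],
  ],
)

```text
time: 2.6
ee_pos: [0.5566, 0.1019, 0.0579]
ee_rot: [[0.198, 0.98, 0.001], [0.98, -0.198, 0.0], [0.0, 0.001, -1.0]]
contact_force: [0.1, 0.2, 0.3]
grip_width: 0.0003
grip_force: 0.0
```

step_arm(
  targets=[
    [0,0,0.3,0,0,0],
    [0,0,0.3,0,0,0],
    [0,0,0.3,0,0,0],
  ],
)

```text
time: 2.9
ee_pos: [0.5563, 0.1019, 0.0542]
ee_rot: [[0.198, 0.98, 0.0], [0.98, -0.198, 0.0], [0.0, 0.0, -1.0]]
contact_force: [-0.4, -0.0, 0.2]
grip_width: 0.0005
grip_force: 0.0
```

step_arm(
  targets=[
    [0,0,0.3,0,0,0],
    [0,0,0.3,0,0,0],
    [0,0,0.3,0,0,0],
  ],
)

```text
time: 3.2
ee_pos: [0.5561, 0.1018, 0.0509]
ee_rot: [[0.198, 0.98, -0.0], [0.98, -0.198, -0.0], [-0.0, -0.0, -1.0]]
contact_force: [-0.5, 0.5, -0.6]
grip_width: 0.0007
grip_force: 0.0
```

Run:
```python
from h import *
import cv2
o=manip.get_obs();print({k:np.array(o[k]).round(4).tolist() for k in("contact_force","torque","tau","ee_pos")})
a=eyes.camera("scene")["frame"][100:260,190:420,::-1]
cv2.imwrite("pics/s1.png",cv2.resize(a,None,fx=3.4,fy=3.4,interpolation=cv2.INTER_CUBIC))
```

```text
{'contact_force': [-0.5274, 0.5367, -0.6482], 'torque': [-0.0788, 0.0174, -0.001], 'tau': [-0.0104, -50.1313, 7.4978, -34.6922, -0.0672, 0.0066, 0.007], 'ee_pos': [0.5561, 0.1018, 0.0509]}
```

View pics/s1.png

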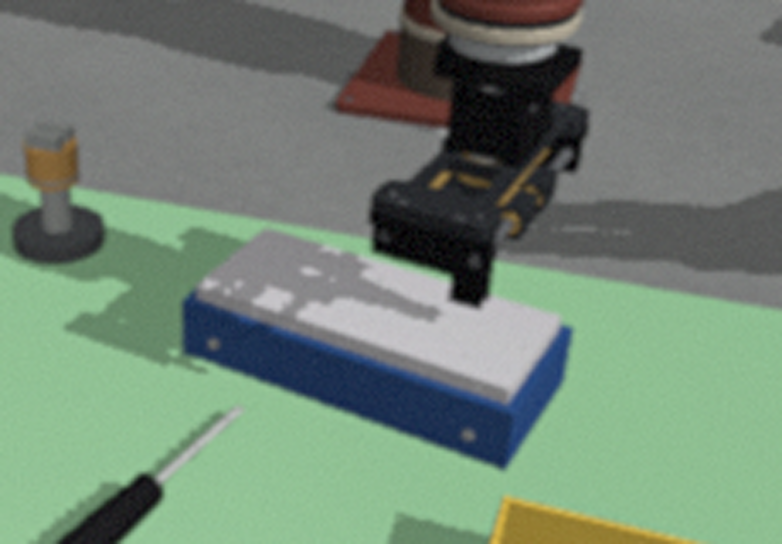

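step_arm(
  targets=[
    [0,0,0.3,0,0,0],
    [0,0,0.3,0,0,0],
    [0,0,0.3,0,0,0],
  ],
)

```text
time: 3.55
ee_pos: [0.5561, 0.1018, 0.0479]
ee_rot: [[0.198, 0.98, -0.0], [0.98, -0.198, -0.0], [-0.0, -0.0, -1.0]]
contact_force: [0.7, -0.6, 0.5]
grip_width: 0.0006
grip_force: 0.0
```

Run:
```python
from h import *
import cv2
c=eyes.camera("scene");K,T=np.array(c["K"]),np.array(c["extrinsics"])
o=manip.get_obs();e=np.array(o["ee_pos"])
def pr(p):
    q=K@(np.linalg.inv(T)@np.append(p,1))[:3];q=q[:2]/q[2];return (q-[190,100])*3.4
print(e,pr(e),[pr(e+np.array([x*.98,-x*.197,0])+s*np.array([.198,.98,0])) for x in(-.015,.015) for s in(-.0095,.0095)])
for p in((.6163,.1403),(.569,-.0968),(.4684,-.0769),(.5174,.1618)): print(pr(np.array([*p,.06])))
a=c["frame"][140:220,270:370,::-1]
a=cv2.resize(a,None,fx=7,fy=7,interpolation=cv2.INTER_CUBIC)
cv2.imwrite("pics/s2.png",cv2.convertScaleAbs(a,alpha=1.6,beta=30))
```

```text
[0.5561 0.1018 0.048 ] [461.6214 339.3154] [array([457.1699, 324.982 ]), array([482.4847, 332.8335]), array([440.4358, 345.8975]), array([466.2306, 354.1562])]
[505.1784 385.9236]
[189.1409 282.9699]
[259.1998 223.3872]
[558.9234 311.9969]
```

View pics/s2.png

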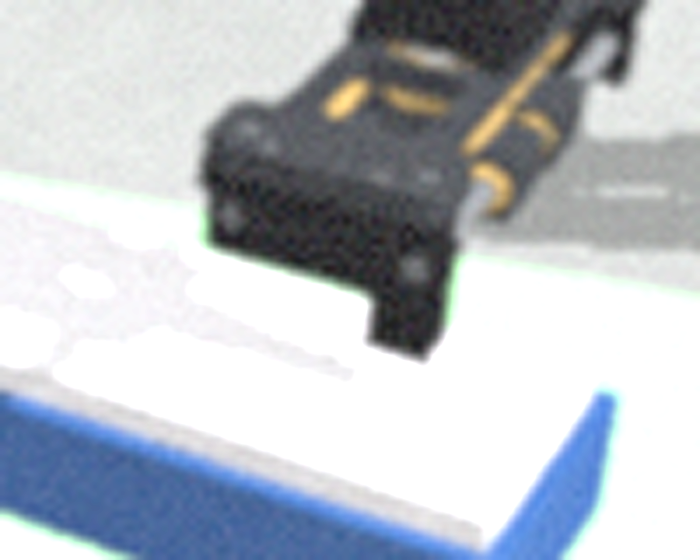

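The fingertip shows at about px (327,190). That is higher than the projection of the reported TCP, and there is no dent in the deck. I'll check this with the wrist and top cameras.

Run:
```python
from h import *
import cv2
o=manip.get_obs();e=np.array(o["ee_pos"]);R=np.array(o["ee_rot"])
F={}
for n in("scene","top"):
    c=eyes.camera(n);K,T=np.array(c["K"]),np.array(c["extrinsics"]);F[n]=c["frame"]
    def pr(p):
        q=K@(np.linalg.inv(T)@np.append(p,1))[:3];return q[:2]/q[2]
    for x in(-.0375,.0375):
        for y in (-.095,.095): 
            q=pr(e+R@[x,y,-.07]); print(n,x,y,q,(q-[270,140])*7)
c=eyes.camera("wrist");K,H=np.array(c["K"]),np.array(c["hand_eye"])
q=K@np.linalg.inv(H)[:3,3];print("tcp in wrist",q[:2]/q[2])
t=cv2.resize(F["top"][170:290,140:290],(400,320),interpolation=cv2.INTER_CUBIC)
w=cv2.resize(c["frame"],(400,300))
cv2.imwrite("pics/w1.png",np.hstack([t[:300],w])[:,:,::-1])
```

```text
scene -0.0375 -0.095 [329.226 153.641] [414.5818  95.4871]
scene -0.0375 0.095 [295.3893 189.4689] [177.7248 346.2823]
scene 0.0375 -0.095 [358.627 161.114] [620.3891 147.7977]
scene 0.0375 0.095 [328.7279 199.9354] [411.0953 419.5481]
top -0.0375 -0.095 [190.018 259.2  ] [-559.8743  834.4001]
top -0.0375 0.095 [208.0333 176.1996] [-433.767   253.3972]
top 0.0375 -0.095 [156.5774 252.6331] [-793.958   788.4314]
top 0.0375 0.095 [175.7729 169.8868] [-659.5899  209.2078]
tcp in wrist [251.5725 217.4498]
```

View pics/w1.png

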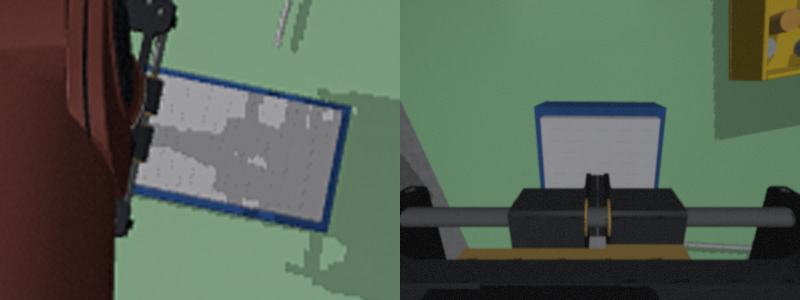

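The wrist view also puts the closed fingertips about 30 mm short of the nominal TCP, so they are still above the deck. I'll go down by feel.

step_arm(
  targets=[
    [0,0,0.4,0,0,0],
    [0,0,0.8,0,0,0],
    [0,0,0.8,0,0,0],
  ],
)

```text
time: 4.05
ee_pos: [0.5556, 0.1018, 0.0393]
ee_rot: [[0.198, 0.98, -0.001], [0.98, -0.198, -0.0], [-0.001, -0.001, -1.0]]
contact_force: [-0.8, 0.3, -0.4]
grip_width: 0.0005
grip_force: 0.0
```

step_arm(
  targets=[
    [0,0,0.3,0,0,0],
    [0,0,0.3,0,0,0],
    [0,0,0.3,0,0,0],
  ],
)

```text
time: 4.35
ee_pos: [0.5562, 0.1018, 0.037]
ee_rot: [[0.198, 0.98, -0.0], [0.98, -0.198, -0.0], [-0.0, -0.0, -1.0]]
contact_force: [-0.1, 0.3, -0.4]
grip_width: 0.0008
grip_force: 0.0
```

step_arm(
  targets=[
    [0,0,0.3,0,0,0],
    [0,0,0.3,0,0,0],
    [0,0,0.3,0,0,0],
  ],
)

```text
time: 4.65
ee_pos: [0.5561, 0.1018, 0.034]
ee_rot: [[0.198, 0.98, -0.0], [0.98, -0.198, -0.0], [-0.0, -0.0, -1.0]]
contact_force: [-0.6, -0.0, -0.0]
grip_width: 0.0002
grip_force: 0.0
```

step_arm(
  targets=[
    [0,0,0.3,0,0,0],
    [0,0,0.3,0,0,0],
    [0,0,0.3,0,0,0],
  ],
)

```text
time: 4.95
ee_pos: [0.5561, 0.1018, 0.0309]
ee_rot: [[0.198, 0.98, -0.0], [0.98, -0.198, -0.0], [-0.0, -0.0, -1.0]]
contact_force: [-0.5, 0.0, -0.5]
grip_width: 0.0005
grip_force: 0.0
```

step_arm(
  targets=[
    [0,0,0.3,0,0,0],
    [0,0,0.3,0,0,0],
    [0,0,0.3,0,0,0],
  ],
)

```text
time: 5.25
ee_pos: [0.5565, 0.1019, 0.0285]
ee_rot: [[0.198, 0.98, 0.001], [0.98, -0.198, 0.0], [0.0, 0.0, -1.0]]
contact_force: [-2.0, -0.0, 4.8]
grip_width: 0.0005
grip_force: 2.8
```

step_arm(
  targets=[
    [0,0,0.3,0,0,0],
    [0,0,0.3,0,0,0],
    [0,0,0.3,0,0,0],
  ],
)

```text
time: 5.55
ee_pos: [0.5566, 0.102, 0.0282]
ee_rot: [[0.198, 0.98, 0.0], [0.98, -0.198, 0.002], [0.002, -0.0, -1.0]]
contact_force: [-16.2, -2.6, 39.5]
grip_width: 0.0003
grip_force: 19.4
```

step_arm(
  targets=[
    [0,0,0.2,0,0,0],
    [0,0,0.2,0,0,0],
    [0,0,0.2,0,0,0],
  ],
)

```text
time: 5.85
ee_pos: [0.5567, 0.102, 0.0281]
ee_rot: [[0.198, 0.98, -0.0], [0.98, -0.198, 0.003], [0.003, -0.001, -1.0]]
contact_force: [-25.1, -5.1, 62.0]
grip_width: 0.0003
grip_force: 30.6
```

step_arm(
  targets=[
    [0,0,-1.5,0,0,0],
    [-3.5,0,-1.5,0,0,0],
    [-3.5,0,-0.8,0,0,0],
    [-3.5,0,-0.5,0,0,0],
    [-3.5,0,-0.5,0,0,0],
    [-3.5,0,-0.5,0,0,0],
  ],
)

```text
time: 6.45
ee_pos: [0.5492, 0.0682, 0.0279]
ee_rot: [[0.197, 0.98, -0.001], [0.98, -0.197, -0.0], [-0.0, -0.001, -1.0]]
contact_force: [-0.7, -0.3, 0.8]
grip_width: 0.0005
grip_force: 0.4
```

step_arm(
  targets=[
    [0,0,-0.8,0,0,0],
    [2.0,0,-0.8,0,0,0],
    [2.0,0,-0.3,0,0,0],
    [2.0,0,0,0,0,0],
    [2.0,0,0,0,0,0],
  ],
)

```text
time: 6.95
ee_pos: [0.5533, 0.0877, 0.0284]
ee_rot: [[0.197, 0.98, 0.0], [0.98, -0.197, 0.001], [0.001, -0.0, -1.0]]
contact_force: [-0.9, 3.8, 4.1]
grip_width: 0.0006
grip_force: 1.9
```

step_arm(
  targets=[
    [0,0,-0.8,0,0,0],
    [3.6,0,-0.8,0,0,0],
    [3.6,0,-0.3,0,0,0],
    [3.6,0,0,0,0,0],
    [3.6,0,0,0,0,0],
  ],
)

```text
time: 7.45
ee_pos: [0.5603, 0.1224, 0.0282]
ee_rot: [[0.198, 0.98, -0.0], [0.98, -0.198, 0.0], [0.0, -0.0, -1.0]]
contact_force: [0.0, 0.4, 3.3]
grip_width: 0.001
grip_force: 1.8
```

step_arm(
  targets=[
    [0,0,0.2,0,0,0],
    [0,0,0.2,0,0,0],
    [0,0,0.2,0,0,0],
  ],
)

```text
time: 7.75
ee_pos: [0.5608, 0.1223, 0.0274]
ee_rot: [[0.199, 0.98, 0.001], [0.98, -0.199, 0.001], [0.002, 0.0, -1.0]]
contact_force: [-3.9, 4.0, 11.8]
grip_width: 0.0004
grip_force: 8.9
```

step_arm(
  targets=[
    [0,0,-0.8,0,0,0],
    [-3.6,0,-0.8,0,0,0],
    [-3.6,0,-0.2,0,0,0],
    [-3.6,0,0,0,0,0],
    [-3.6,0,0,0,0,0],
    [-3.6,0,0,0,0,0],
  ],
)

```text
time: 8.35
ee_pos: [0.5528, 0.0836, 0.026]
ee_rot: [[0.2, 0.98, -0.001], [0.98, -0.2, -0.004], [-0.004, -0.001, -1.0]]
contact_force: [-2.0, -9.5, 5.7]
grip_width: 0.0004
grip_force: 5.9
```

step_arm(
  targets=[
    [0,0,-1.0,0,0,0],
    [4.0,0,-1.0,0,0,0],
    [4.0,0,-1.0,0,0,0],
    [4.0,0,-0.2,0,0,0],
    [4.0,0,0,0,0,0],
    [4.0,0,0,0,0,0],
    [4.0,0,0,0,0,0],
  ],
)

```text
time: 9.05
ee_pos: [0.5607, 0.1257, 0.0259]
ee_rot: [[0.199, 0.98, -0.001], [0.98, -0.199, -0.0], [-0.0, -0.001, -1.0]]
contact_force: [-0.8, 0.9, 1.7]
grip_width: 0.0005
grip_force: 0.8
```

step_arm(
  targets=[
    [0,0,-1.0,0,0,0],
    [0.8,0,-1.0,0,0,0],
    [0.8,0,-0.2,0,0,0],
    [0.8,0,0,0,0,0],
    [0.8,0,0,0,0,0],
    [0.8,0,0,0,0,0],
  ],
)

```text
time: 9.65
ee_pos: [0.5624, 0.1342, 0.0258]
ee_rot: [[0.198, 0.98, -0.001], [0.98, -0.198, -0.0], [-0.0, -0.001, -1.0]]
contact_force: [-0.5, 1.1, 1.1]
grip_width: 0.0004
grip_force: 1.0
```

step_arm(
  targets=[
    [0,0,-5,0,0,0],
    [0,0,-10,0,0,0],
    [-4,0,-12.5,0,0,0],
    [-41.4,-2.8,-12.5,0,0,0],
    [-41.4,-2.8,-12.5,0,0,0],
    [-41.4,-2.8,-12.5,0,0,0],
    [-41.4,-2.8,-12.5,0,0,0],
    [-41.4,-2.8,-12.5,0,0,0],
    [-41.4,-2.8,-12.5,0,0,0],
    [-41.4,-2.8,-12.5,0,0,0],
    [-41.4,-2.8,-12.5,0,0,0],
    [-41.4,-2.8,-12.5,0,0,0],
    [-41.4,-2.8,-12.5,0,0,0],
    [-41.4,-2.8,-12.5,0,0,0],
  ],
  grip=-1,
)

```text
time: 11.05
ee_pos: [0.4537, -0.2649, 0.1509]
ee_rot: [[0.196, 0.981, -0.0], [0.981, -0.196, 0.0], [0.0, -0.0, -1.0]]
contact_force: [0.4, 0.2, 0.4]
grip_width: 0.0865
grip_force: 0.0
```

Run:
```python
from h import *
import cv2
o=manip.get_obs();print(o["ee_pos"],o["grip_width"],o["joints"])
c=eyes.camera("wrist");K=np.array(c["K"]);W=np.linalg.inv(wT(o,c))
for z in(0,.016,.095,.107):
    q=K@(W@[.453,-.2658,z,1])[:3];print(z,q[:2]/q[2])
cv2.imwrite("pics/w2.png",cv2.resize(c["frame"],(768,576))[:,:,::-1])
```

```text
[ 0.4537 -0.2649  0.1509] 0.08652647016195993 [-0.3937  0.1295  0.9173  1.8558 -0.1101  1.2094  0.3611]
0 [251.5464 169.9468]
0.016 [251.4993 173.1553]
0.095 [251.1866 194.4466]
0.107 [251.1227 198.7949]
```

View pics/w2.png

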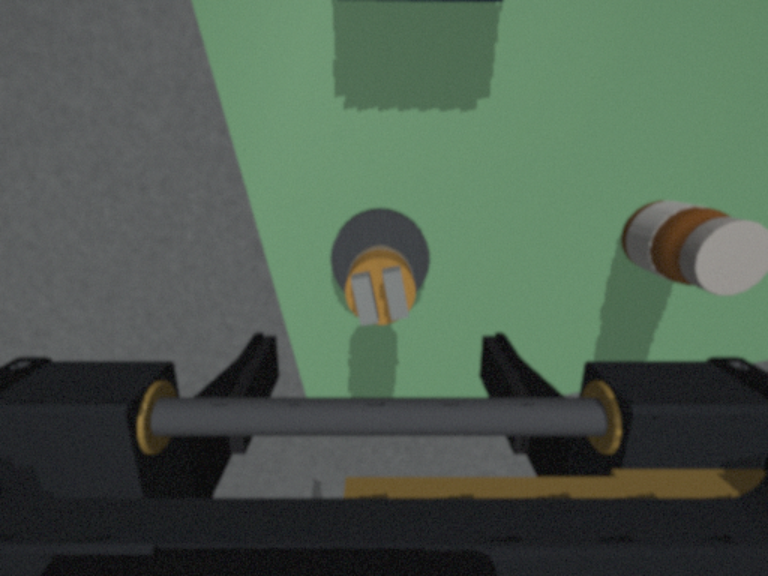

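The wrist view shows the foot centred at (380,258) of 768 px, matching the prediction. The finger gap confirms that the true tips end about 31 mm behind the nominal TCP, so I'll lower the grasp height by that much.

step_arm(
  targets=[
    [0.1,0.2,4,0,0,0],
    [0.1,0.2,7.5,0,0,0],
    [0.1,0.2,9.5,0,0,0],
    [0.1,0.2,10.6,0,0,0],
    [0.1,0.2,10.6,0,0,0],
    [0.1,0.2,10.6,0,0,0],
  ],
)

```text
time: 11.7
ee_pos: [0.4562, -0.2655, 0.0459]
ee_rot: [[0.197, 0.98, 0.001], [0.98, -0.197, -0.0], [-0.0, 0.001, -1.0]]
contact_force: [1.9, -0.3, 0.2]
grip_width: 0.0872
grip_force: 0.0
```

step_arm(
  targets=[
    [0,0,0.4,0,0,0],
    [0,0,0.8,0,0,0],
    [0,0,0.8,0,0,0],
  ],
)

```text
time: 12.0
ee_pos: [0.4556, -0.2653, 0.037]
ee_rot: [[0.198, 0.98, 0.0], [0.98, -0.198, 0.0], [0.0, 0.0, -1.0]]
contact_force: [0.8, 0.8, -0.4]
grip_width: 0.0868
grip_force: 0.0
```

step_arm(
  targets=[
    [0,0,0.3,0,0,0],
    [0,0,0.3,0,0,0],
    [0,0,0.3,0,0,0],
  ],
)

```text
time: 12.3
ee_pos: [0.4555, -0.2656, 0.0341]
ee_rot: [[0.198, 0.98, -0.0], [0.98, -0.198, -0.0], [-0.0, -0.0, -1.0]]
contact_force: [0.1, -0.5, 0.5]
grip_width: 0.0869
grip_force: 0.0
```

step_arm(
  targets=[
    [0,0,0,0,0,0],
    [0,0,0,0,0,0],
    [0,0,0,0,0,0],
    [0,0,0,0,0,0],
    [0,0,0,0,0,0],
    [0,0,0,0,0,0],
    [0,0,0,0,0,0],
    [0,0,0,0,0,0],
    [0,0,0,0,0,0],
    [0,0,0,0,0,0],
  ],
  grip=1,
  squeeze=40,
)

```text
time: 13.3
ee_pos: [0.4548, -0.2654, 0.034]
ee_rot: [[0.198, 0.98, -0.001], [0.98, -0.198, 0.001], [0.0, -0.001, -1.0]]
contact_force: [-5.2, 1.5, 4.7]
grip_width: 0.0431
grip_force: 40.0
```

step_arm(
  targets=[
    [0,0,-1,0,0,0],
    [0,0,-3,0,0,0],
    [0,0,-6,0,0,0],
    [0,0,-9,0,0,0],
    [0,0,-10,0,0,0],
    [0,0,-10,0,0,0],
  ],
)

```text
time: 13.9
ee_pos: [0.4565, -0.2655, 0.1349]
ee_rot: [[0.197, 0.98, 0.003], [0.98, -0.197, 0.0], [0.001, 0.003, -1.0]]
contact_force: [-0.4, -0.5, -9.1]
grip_width: 0.0433
grip_force: 40.0
```

step_arm(
  targets=[
    [2,0.1,0,0,0,0],
    [5,0.4,0,0,0,0],
    [9,0.6,0,0,0,0],
    [13,0.9,0,0,0,0],
    [17,1.2,0,0,0,0],
    [21,1.5,0,0,0,0],
    [25,1.8,0,0,0,0],
    [29,2.1,0,0,0,0],
    [32.5,2.3,0,0,0,0],
    [35.5,2.5,0,0,0,0],
    [37.5,2.7,0,0,0,0],
    [38.3,2.7,0,0,0,0],
    [38.3,2.7,0,0,0,0],
    [38.3,2.7,0,0,0,0],
    [38.3,2.7,0,0,0,0],
  ],
)

```text
time: 15.4
ee_pos: [0.5576, 0.1025, 0.1341]
ee_rot: [[0.2, 0.98, -0.0], [0.98, -0.2, -0.0], [-0.0, -0.0, -1.0]]
contact_force: [0.5, 0.2, -8.2]
grip_width: 0.0432
grip_force: 40.0
```

step_arm(
  targets=[
    [0.2,0,1,0,0,0],
    [0.2,0,2.4,0,0,0],
    [0.2,0,3.3,0,0,0],
    [0.2,0,3.6,0,0,0],
    [0.2,0,3.6,0,0,0],
    [0.2,0,3.6,0,0,0],
  ],
)

```text
time: 16.0
ee_pos: [0.5584, 0.1065, 0.0982]
ee_rot: [[0.198, 0.98, 0.0], [0.98, -0.198, -0.0], [-0.0, 0.0, -1.0]]
contact_force: [0.1, -0.4, -8.2]
grip_width: 0.0431
grip_force: 40.0
```

Run:
```python
from h import *
import cv2
print(manip.get_obs()["ee_pos"])
c=eyes.camera("scene");K,T=np.array(c["K"]),np.array(c["extrinsics"])
u=np.array([.198,.98,0]);x=np.array([.98,-.198,0]);m=np.array([.5428,.0321,0])
def pr(p):
    q=K@(np.linalg.inv(T)@np.append(p,1))[:3];return (q[:2]/q[2]-[235,90])*5
h=m+.075*u
print("foot bottom left/right/near at z .064",[pr(h+d+[0,0,.064]) for d in(-.04*u,.04*u,.04*x)],"foot top",[pr(h+d+[0,0,.08]) for d in(-.04*u,.04*u)])
a=cv2.resize(c["frame"][90:210,235:385,::-1],(750,600),interpolation=cv2.INTER_CUBIC)
cv2.imwrite("pics/s3.png",a)
```

```text
[0.5584 0.1065 0.0982]
foot bottom left/right/near at z .064 [array([386.0718, 500.0001]), array([546.9368, 549.5153]), array([431.2088, 566.7857])] foot top [array([388.8828, 471.6979]), array([551.6493, 520.549 ])]
```

View pics/s3.png

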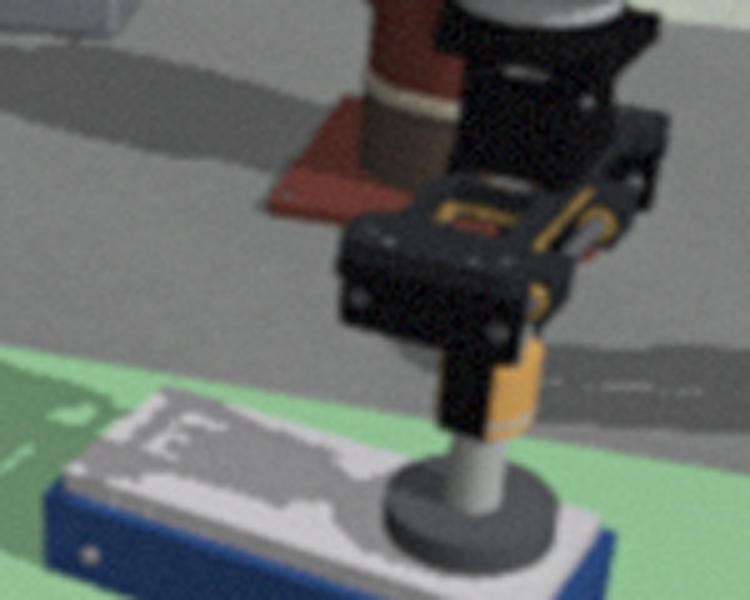

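The holder hangs upright over the +y end. Its foot spans u from 384 to 558, close to the prediction for s=75 mm. Now I'll lower it.

step_arm(
  targets=[
    [-0.15,0,0.15,0,0,0],
    [-0.15,0,0.3,0,0,0],
    [-0.15,0,0.4,0,0,0],
    [-0.15,0,0.4,0,0,0],
    [-0.15,0,0.4,0,0,0],
  ],
)

```text
time: 16.55
ee_pos: [0.5579, 0.1051, 0.0941]
ee_rot: [[0.198, 0.98, -0.0], [0.98, -0.198, -0.0], [-0.0, -0.0, -1.0]]
contact_force: [0.5, -0.4, -8.2]
grip_width: 0.0433
grip_force: 40.0
```

step_arm(
  targets=[
    [0,0,0.1,0,0,0],
    [0,0,0.1,0,0,0],
    [0,0,0.1,0,0,0],
  ],
)

```text
time: 16.85
ee_pos: [0.558, 0.1052, 0.0935]
ee_rot: [[0.198, 0.98, 0.0], [0.98, -0.198, 0.0], [0.0, 0.0, -1.0]]
contact_force: [-2.8, 0.3, -0.4]
grip_width: 0.0433
grip_force: 40.0
```

step_arm(
  targets=[
    [0,0,0,0,0,0],
    [0,0,0,0,0,0],
    [0,0,0,0,0,0],
    [0,0,0,0,0,0],
    [0,0,0,0,0,0],
    [0,0,0,0,0,0],
    [0,0,0,0,0,0],
    [0,0,0,0,0,0],
  ],
  grip=-1,
)

```text
time: 17.65
ee_pos: [0.5578, 0.1051, 0.093]
ee_rot: [[0.198, 0.98, -0.0], [0.98, -0.198, -0.0], [-0.0, -0.0, -1.0]]
contact_force: [0.9, -0.1, -0.1]
grip_width: 0.0864
grip_force: 0.0
```

step_arm(
  targets=[
    [0,0,-1,0,0,0],
    [0,0,-4,0,0,0],
    [0,0,-8,0,0,0],
    [0,0,-12,0,0,0],
    [-4,0,-12,0,0,0],
    [-9,0,-12,0,0,0],
    [-14,0,-12,0,0,0],
    [-19,0,-12,0,0,0],
    [-24,0,-12,0,0,0],
    [-24,0,-12,0,0,0],
  ],
)

```text
time: 18.65
ee_pos: [0.5083, -0.1382, 0.2145]
ee_rot: [[0.208, 0.978, 0.002], [0.978, -0.208, -0.001], [-0.001, 0.002, -1.0]]
contact_force: [0.3, -0.3, 0.2]
grip_width: 0.0871
grip_force: 0.0
```

Run:
```python
from h import *
import cv2
c=eyes.camera("scene")["frame"][110:230,225:375,::-1];t=eyes.camera("top")["frame"][175:275,145:290,::-1]
a=cv2.resize(c,(450,360),interpolation=cv2.INTER_CUBIC);b=cv2.resize(t,(350,360),interpolation=cv2.INTER_CUBIC)
cv2.imwrite("pics/s4.png",np.hstack([a,b]))
```

```text
(no output)
```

View pics/s4.png

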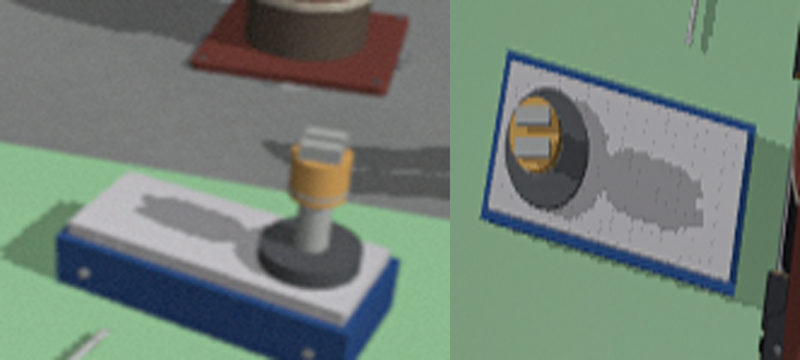

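The holder stands upright on the deck. In the top view the foot is centred at (547,148) and the head at (535,133) of the combined picture. Next I'll check tilt and position numerically.

Run:
```python
from h import *
c=eyes.camera("top");K,T=np.array(c["K"]),np.array(c["extrinsics"])
m=np.array([.5428,.0321,0])
for u,v,z in((547,148,.0715),(535,133,.155),(533,132,.1665)):
    p=ray(K,T,(145+(u-450+.5)*145/350-.5,175+(v+.5)/3.6-.5),z);print(p,(p-m)@[.198,.98,0],(p-m)@[.98,-.198,0])
```

```text
[0.5567 0.1032 0.0715] 0.07237527967376078 -0.0004949877617933256
[0.5566 0.1029 0.155 ] 0.07215019921340017 -0.0004933328676951789
[0.5558 0.103  0.1665] 0.07209777096814507 -0.0012669115967366452
```

```bash
python3 -c "
from bench import manip; print(manip.finish_job())"
```

```text
the job is handed in; nothing more can be done
None
```

I found the rail about 75 mm from `deck_mid` toward `deck_end`, stood the holder over it (upright, with no visible sag after release), and handed the job in at about 19 s. It is centred to within about 3 mm of that line, the jar, screwdriver and bin were not touched, and one early press briefly pushed the deck with 62 N through the fingertips.

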